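# Open the sample canister at the packing bench

## Task

Open the canister that stands in the plywood jig for inspection: unscrew its green cap anticlockwise, about a quarter turn until the thread lets go, lift it straight off, and set it down in the black tray the right way up, lowering it to the tray's floor before letting go. Leave the white-capped canister where it stands.

Things in the scene. Friction and masses are not known exactly. Their poses are not given: they have to be found in the camera images.
- cap_center (a point): Green ribbed screw cap, loose, 70 g: upright cylinder 56 mm across, 44 mm tall, round, so gripped from above at any yaw. Point: its centre, 22 mm below its top, z up its axis. Closed at first, its lower rim 88 mm and its top 132 mm above the bench. Turns with little friction and no rise; lugs hold it down until turned 60-70 deg anticlockwise, then it lifts off; a stop ends the turn at 125 deg or more: aim for 95.
- canister: Sample canister under the green cap: steel with a white paper band, 64 mm across, 80 mm to its shoulder (8 mm below the cap's rim), open neck 36 mm across reaching to 112 mm, 24 mm of it inside the cap with 1.5 mm play. Fixed in a plywood jig 100 x 100 x 18 mm screwed to the bench; it cannot move or turn. Point: centre of its underside, on the bench, on the thread's axis; z up.
- tray_in (a point): The black open tray, fixed to the bench: outside 190 mm (its x) by 160 mm (its y), 20 mm high, walls 5 mm. The point is the centre of its inner floor, 5 mm above the bench; z up.
- white_center (a point): A bystander: a loose canister of the same kind with a white cap, not in a jig, 64 mm in diameter and 132 mm tall overall, 0.4 kg; the point is its centre, 66 mm above the bench. To be left alone.
Not all that is in view belongs to the job. Leave any red or yellow look-alike of the part that bears tray_in alone.

How it is judged:
By the outcome, as a careful person would: the job done as asked, in the order asked, and still so for the second after the job is handed in, with the robot touching nothing.
It also fails if it takes over 42 s, if anything falls off the work surface, if the arm or the gripper's body presses on something with over 40 N, if the wrist force passes 120 N, or if a joint passes its speed limit or range.

## Robot

A 7-joint arm with a two-finger parallel gripper is mounted at the origin on the work surface. World frame = base frame: x ahead of the robot, y to its left, z up, the work surface at z = 0. Lengths are in m, angles in rad, forces in N, time in s.
With the tool pointing down it reaches from about 0.4 to 0.85 m from the base axis. Payload 10.4 kg.
Tool frame: the origin (TCP) lies midway between the tips of the shut fingers; the grasp point (between the pads) lies 19 mm behind it; z points along the fingers, y is the line along which they close (so a half turn about z gives the same grasp; the last joint's range is limited). The gripper opens to 87 mm and grips with 3 to 60 N. Pads are 19 mm wide; open, the fingers measure 117 mm over their backs; the gripper's body (75 mm by 190 mm) begins 51 mm behind the grasp point.
Start: joints at [-1.214, 0.332, -0.065, 1.46, 0.022, 1.35, -0.088], TCP at [0.232, 0.58, 0.199] pointing down, gripper open.
Joint ranges: [-2.6, 2.6], [-0.5, 2.12], [-1.47, 1.34], [0.16, 2.42], [-1.27, 4.41], [0.06, 2.06], [-2.6, 2.6]. Speed limits (rad/s): [2.22, 2.22, 2.79, 2.79, 3.14, 3.14, 3.14].

## Interface

Orientations are given as a unit quaternion [x, y, z, w].
In Python, from bench import r gives the robot as it stands.
- The arm moves only by the tool arm_command, never from a script. Its argument "moves" is one flat list of numbers, 4 for each row, row after row: the shift along the tool's x, y, z in cm, then the turn about the tool's z in degrees. A call has 1 to 12 rows; each row shifts and turns the commanded pose from where the row before left it, along the tool's axes as they then stand; what a row does not reach is not made up. A row lasts 1/12 s, in which the tool goes at most 41.7 mm and 7.16 degrees, less where a joint would pass 70% of its speed; a pose out of reach is approached as far as the arm can. A call with a gripper value outside its range is refused whole. "fingers" is the opening in per cent of the stroke, from 0 (shut) to 100 (fully open), set as the call begins (left out, the last holds). The fingers move at their own pace and stop on an object; "squeeze" is the grip in N (left out, the last holds). Time passes only in rows, so rows that do not move let the fingers close. It gives the time, the measured TCP pose, the force, the opening and the grip force at its end, in the units of the state.
- r.read_state(): the state, without advancing time (a new reading comes with each control period).
- r.camera(name): name is "scene" or "top"; returns the picture (420x560x3 uint8, red, green, blue); there is no depth.
- r.camera_info(name): a dict with "fx", "fy", "cx", "cy" (pixels), "origin" and "attitude" of the camera in the world. Camera axes: x right, y up, looking along -z (the intrinsics and any distortion apply to the point x, -y, -z); pixel columns grow to the right and rows downward; lengths in m; the calibration is good to about 2 mm. A picture is of the moment at which its call begins. camera_info takes no time and is no camera call.
- r.close_job(): hands the job in; it is judged then, once.
The state is a dict: "time": time; "joint_positions": joint angles; "joint_vel": joint speeds; "joint_torque": joint torques, N m; "ee_pos": TCP position; "eef_rot": TCP orientation; "ft_force": force on the tool from outside, world axes, zero at the start; "torque": the same for the moment, N m; "width": finger opening in m; "grip_force": force on a finger pad.
Only numpy, scipy, OpenCV 4.12 (cv2) and the standard library are available. Lean on these libraries where they do the work, as an engineer would, in place of code of your own. Each camera call takes 0.05 s, during which the arm holds its last target. There are 200 camera calls.

## Working session

There is one attempt and no reset: what is moved stays moved. The work goes in short steps, Python scripts to look and compute and a tool call to move; the robot and the scene stay as the last step left them, time stands still between calls to the robot, and variables do not carry over. Pictures are saved under pics/ and viewed, at most 10 in all, crops included, and the job is handed in when it is done.

Besides the shell and the picture viewer there is one more tool, called as name(argument=value, ...) on one line, values as JSON. arm_command: Moves the arm, as the interface text tells. Its arguments: {"type":"object","properties":{"moves":{"type":"array"},"fingers":{"type":"number"},"squeeze":{"type":"number"}},"required":["moves"]}

```bash
mkdir -p pics; python3 - <<'E'
from bench import r
import cv2
for n in("scene","top"):
    cv2.imwrite(f"pics/{n}0.png",r.camera(n)[:,:,::-1]); print(r.camera_info(n))
s=r.read_state();print(s["time"],s["ee_pos"],s["eef_rot"],s["width"],s["ft_force"])
E
```

```text
{'fx': 526.6272790532377, 'fy': 526.6272790532377, 'cx': 283.04243668199143, 'cy': 210.32834397262616, 'origin': array([1.37679946, 0.24749563, 1.14035171]), 'attitude': array([0.24301537, 0.27694142, 0.71508766, 0.59405102])}
{'fx': 389.741301868914, 'fy': 389.741301868914, 'cx': 277.6651472715813, 'cy': 209.14128570561817, 'origin': array([0.280748  , 0.08405683, 1.05572027]), 'attitude': array([ 0.06137088, -0.05561018, -0.70407392,  0.70528082])}
0.1 [0.23158881 0.58010982 0.19866396] [ 1.88758936e-01  9.82023256e-01 -6.17327262e-04 -8.80207262e-05] 0.08696081583429822 [ 0.16597263 -0.01847744 -0.24002602]
```

View pics/scene0.png

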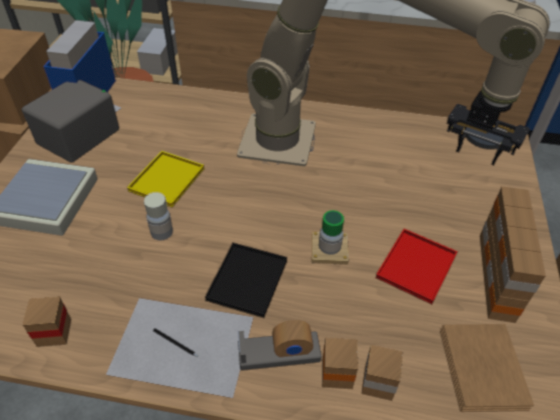

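View pics/top0.png

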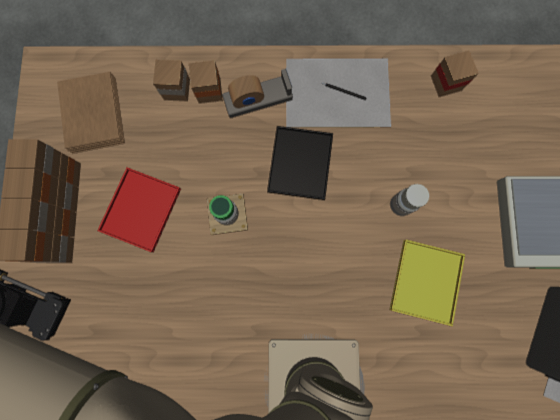

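The scene view has the green cap at about (333,221), the black tray at (247,278) and the white canister at (158,215). In the top view they are at (221,208), (301,162) and (410,200).

```bash
cat > h.py <<'E'
from bench import r
import cv2, numpy as np
from scipy.spatial.transform import Rotation as R
def ray(n,p):
    c=r.camera_info(n); d=np.array([(p[0]-c["cx"])/c["fx"],-(p[1]-c["cy"])/c["fy"],-1])
    return np.array(c["origin"]),R.from_quat(c["attitude"]).apply(d)
def onz(n,p,z):
    o,d=ray(n,p); return o+d*(z-o[2])/d[2]
def proj(n,P):
    c=r.camera_info(n); q=R.from_quat(c["attitude"]).inv().apply(np.asarray(P)-c["origin"])
    return np.stack([c["cx"]-c["fx"]*q[...,0]/q[...,2],c["cy"]+c["fy"]*q[...,1]/q[...,2]],-1)
def greenmask(im):
    h=cv2.cvtColor(im,cv2.COLOR_RGB2HSV); return cv2.inRange(h,(50,90,40),(85,255,255))
E
python3 - <<'E'
from h import *
for n,roi in(("scene",(300,190,370,270)),("top",(200,185,250,240))):
    im=cv2.imread(f"pics/{n}0.png")[:,:,::-1].copy()
    m=greenmask(im); k=np.zeros_like(m); x0,y0,x1,y1=roi; k[y0:y1,x0:x1]=m[y0:y1,x0:x1]
    pts=cv2.findNonZero(k)[:,0]; hull=cv2.convexHull(pts)[:,0]
    # fit cylinder x,y: silhouette of projected cylinder vs mask, by bbox
    from scipy.optimize import least_squares
    a=np.linspace(0,2*np.pi,90)
    def bb(q):
        P=np.concatenate([np.stack([q[0]+.028*np.cos(a),q[1]+.028*np.sin(a),0*a+z],-1) for z in(.088,.132)])
        u=proj(n,P); return np.r_[u.min(0),u.max(0)]
    t=np.r_[pts.min(0)-.5,pts.max(0)+.5]
    s=least_squares(lambda q:bb(q)-t,onz(n,pts.mean(0),.11)[:2],x_scale=.01)
    print(n,len(pts),"cap",s.x.round(4),"res",s.fun.round(1))
    x0,y0,x1,y1={"scene":(195,235,300,325),"top":(255,115,345,210)}[n]
    v=im.max(2); d=np.zeros_like(v); d[y0:y1,x0:x1]=(v<60)[y0:y1,x0:x1]*255
    c=max(cv2.findContours(d,cv2.RETR_EXTERNAL,2)[0],key=cv2.contourArea)
    b=cv2.boxPoints(cv2.minAreaRect(c)); ap=cv2.approxPolyDP(c,6,True)[:,0]
    P=np.array([onz(n,p,.012) for p in ap])[:,:2]
    print("tray",ap.tolist(),P.round(3).tolist(),"mean",P.mean(0).round(4))
for n,p in(("scene",(156,202)),("top",(417,195))): print("white",onz(n,p,.132).round(3))
s=r.read_state(); print(R.from_quat(s["eef_rot"]).as_matrix().round(3))
E
```

```text
scene 440 cap [0.4376 0.2322] res [-0.9 -0.5  0.9  0.5]
tray [[233, 243], [206, 300], [263, 316], [285, 257]] [[0.478, -0.033], [0.673, -0.055], [0.691, 0.096], [0.499, 0.117]] mean [0.5853 0.0312]
top 447 cap [0.4435 0.231 ] res [-0.2 -0.2  0.2  0.2]
tray [[277, 126], [268, 191], [324, 199], [332, 133]] [[0.693, 0.095], [0.506, 0.119], [0.483, -0.033], [0.672, -0.059]] mean [0.5883 0.0306]
white [ 0.476 -0.237  0.132]
white [ 0.47  -0.244  0.132]
[[-0.929  0.371 -0.   ]
 [ 0.371  0.929 -0.001]
 [-0.    -0.001 -1.   ]]
```

arm_command(moves=[-1.48,-3.72,0,0,-1.48,-3.72,0,0,-1.48,-3.72,0,0,-3.1,-1.5,0,0,-3.1,-1.5,0,0,-3.1,-1.5,0,0,-3.1,-1.5,0,0,-3.1,-1.5,0,0,-3.1,-1.5,0,0,-3.1,-1.5,0,0,-3.1,-1.5,0,0,-3.1,-1.5,0,0], fingers=100)

```text
time: 1.1
ee_pos: [0.4414, 0.23, 0.1992]
eef_rot: [0.189, 0.982, 0.0, -0.0]
ft_force: [1.5, 0.5, -0.7]
width: 0.0872
grip_force: 0.0
```

```bash
python3 - <<'E'
from h import *
ims=[r.camera(n) for n in("scene","top")]
cv2.imwrite("pics/a.png",np.hstack([cv2.resize(ims[0][110:290,230:430],(400,360)),cv2.resize(ims[1][120:300,130:330],(400,360))])[:,:,::-1])
s=r.read_state();print(s["time"],s["ee_pos"],s["joint_positions"].round(2),R.from_quat(s["eef_rot"]).as_matrix().round(3))
E
```

```text
1.2 [0.44387286 0.22635777 0.19921793] [-0.81  0.04  0.25  1.8  -0.01  1.3   0.63] [[-0.926  0.378  0.001]
 [ 0.378  0.926 -0.001]
 [-0.001 -0.001 -1.   ]]
```

View pics/a.png

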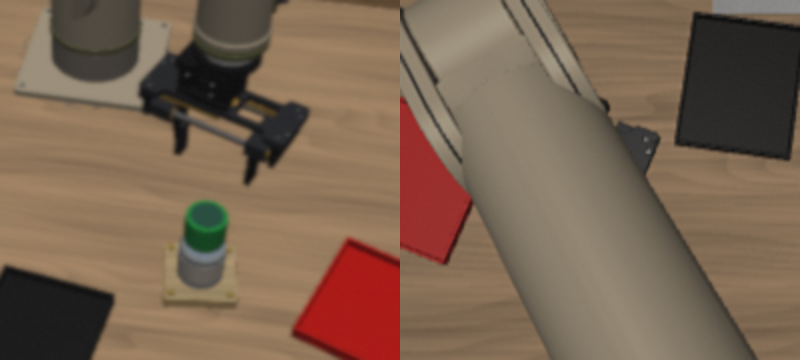

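The gripper is above the cap in the scene view: fingertips at crop (180,150) and (248,182), cap top at (207,217). I'll pre-turn clockwise to leave wrist range for the unscrewing, and come lower.

arm_command(moves=[0,0,0.6,7.1,0,0,0.6,7.1,0,0,0.6,7.1,0,0,0.6,7.1,0,0,0.6,7.1,0,0,0.6,7.1,0,0,0.6,7.1,0,0,0,7.1,0,0,0,0,0,0,0,0])

```text
time: 2.03
ee_pos: [0.4403, 0.2318, 0.1572]
eef_rot: [0.631, 0.775, -0.0, -0.0]
ft_force: [1.3, 0.7, -0.5]
width: 0.0872
grip_force: 0.0
```

```bash
python3 - <<'E'
from h import *
im=r.camera("scene")
cv2.imwrite("pics/b.png",cv2.resize(im[150:290,260:410],(750,700)[:2] and (640,597),interpolation=cv2.INTER_CUBIC)[:,:,::-1])
s=r.read_state();M=R.from_quat(s["eef_rot"]).as_matrix();print(s["time"],s["ee_pos"],s["joint_positions"].round(2),M.round(3))
# tips at open width, in crop pixels; cap rims if at 0.4405,.2316
k=640/150
f=lambda P:((proj("scene",P)-[260,150])*k).round(0).tolist()
print("tips inner",[f(s["ee_pos"]+M[:,1]*y) for y in(-.0435,.0435,-.0585,.0585)])
for c in((.4376,.2322),(.4405,.2316),(.4435,.231)): print(c,f([*c,.132]))
d=M.T@(np.array([.4405,.2316,.096])-s["ee_pos"]);print(d*100)
E
```

```text
2.0833 [0.44047395 0.23179639 0.15738795] [-0.84  0.07  0.27  1.86 -0.02  1.21 -0.35] [[-0.203  0.979 -0.   ]
 [ 0.979  0.203  0.   ]
 [ 0.    -0.    -1.   ]]
tips inner [[310.0, 208.0], [323.0, 314.0], [308.0, 191.0], [326.0, 333.0]]
(0.4376, 0.2322) [314.0, 285.0]
(0.4405, 0.2316) [312.0, 288.0]
(0.4435, 0.231) [311.0, 292.0]
[-2.04728066e-02 -1.32127298e-03  6.13879295e+00]
```

View pics/b.png

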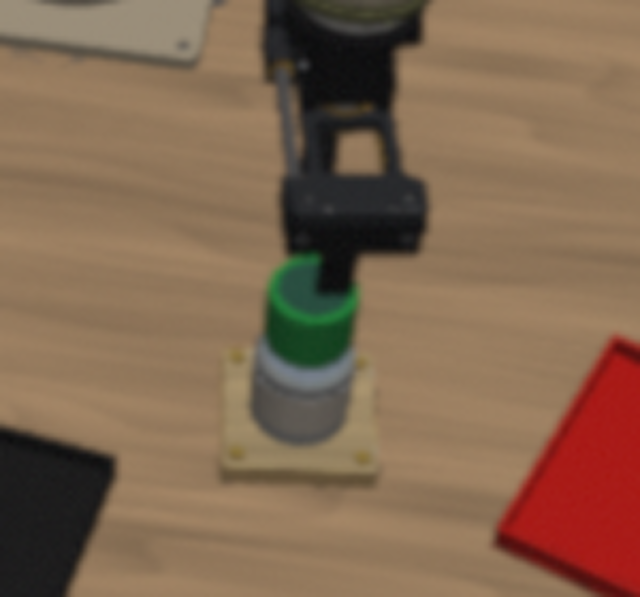

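The scene view shows the front finger tip at crop (336,293), against a predicted (325,320). The tips probably sit further back when open, so I'll overlay a model to check for a sideways offset.

```bash
python3 - <<'E'
from h import *
im=cv2.imread("pics/b.png"); k=640/150
s=r.read_state();M=R.from_quat(s["eef_rot"]).as_matrix()
f=lambda P:((proj("scene",np.array(P))-[260,150])*k+k/2-.5)
dr=lambda P,c:cv2.polylines(im,[f(P).round().astype(int)],True,c,1)
T=lambda *v:s["ee_pos"]+M@np.array(v)
for z in(-.013,-.05): dr([T(x,y,z) for x,y in((-.0095,.0435),(.0095,.0435),(.0095,.0585),(-.0095,.0585))],(0,0,255))
for z in(-.07,-.1): dr([T(x,y,z) for x,y in((-.0375,-.095),(.0375,-.095),(.0375,.095),(-.0375,.095))],(255,0,255))
a=np.linspace(0,6.28,60)
for z,R_ in((.132,.028),(.088,.028),(.08,.032),(0.018,.032)): dr([[.4405+R_*np.cos(t),.2316+R_*np.sin(t),z] for t in a],(0,255,255))
cv2.imwrite("pics/c.png",im)
c=R.from_quat(r.camera_info("scene")["attitude"]).as_matrix();print(c[:,0].round(2))
E
```

```text
[-0.18  0.98  0.02]
```

View pics/c.png

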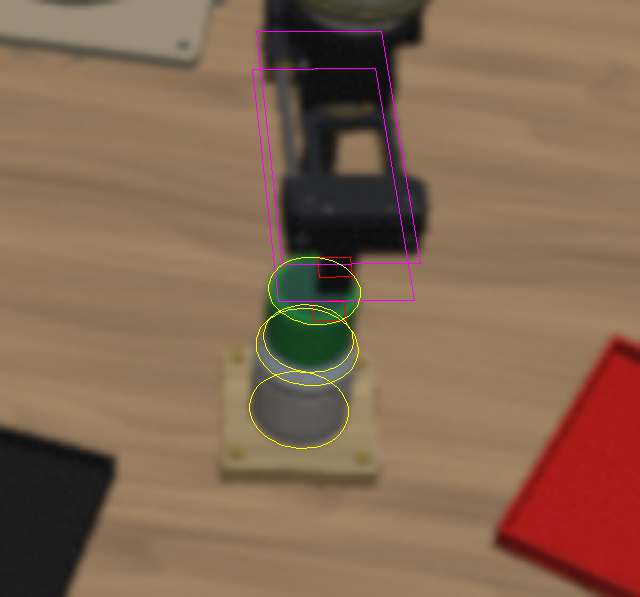

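arm_command(moves=[0,0,1.2,0,0,0,1.2,0,0,0,1.2,0,0,0,1.2,0,0,0,1.2,0,0,0,0,0,0,0,0,0])

```text
time: 2.67
ee_pos: [0.4404, 0.2315, 0.0973]
eef_rot: [0.632, 0.775, -0.0, -0.0]
ft_force: [-0.6, -0.4, -0.2]
width: 0.0872
grip_force: 0.0
```

arm_command(moves=[0,0,0,0,0,0,0,0,0,0,0,0,0,0,0,0,0,0,0,0,0,0,0,0,0,0,0,0,0,0,0,0], fingers=50, squeeze=4)

```text
time: 3.33
ee_pos: [0.4415, 0.2319, 0.0979]
eef_rot: [0.633, 0.774, 0.001, 0.0]
ft_force: [4.4, 1.9, 0.8]
width: 0.0559
grip_force: 4.0
```

```bash
python3 - <<'E'
from h import *
im=r.camera("scene")
cv2.imwrite("pics/d.png",cv2.resize(im[150:290,260:410],(640,597),interpolation=cv2.INTER_CUBIC)[:,:,::-1])
s=r.read_state();M=R.from_quat(s["eef_rot"]).as_matrix()
print(s["time"],s["ee_pos"],s["width"],s["grip_force"],"tool force",M.T@s["ft_force"],s["torque"])
E
```

```text
3.3833 [0.44151258 0.23189312 0.09785925] 0.055860686573169914 4.007940161973238 tool force [-0.09125594  3.97607534 -1.30549683] [ 0.17872646 -0.96180278  0.03841006]
```

View pics/d.png

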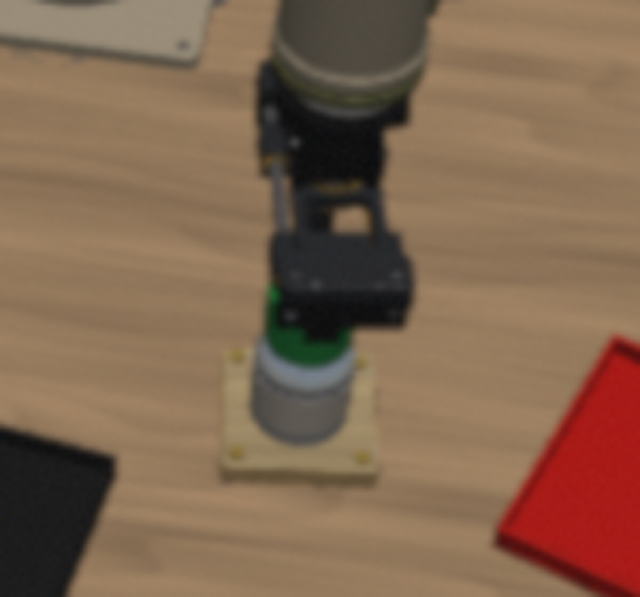

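The finger bottom is at (322,338) in front of the cap, whose axis is near (311,330). Allowing for the jaw yaw that is centred sideways. The 4 N force along tool +y says the true axis is slightly further that way, so I'll nudge.

arm_command(moves=[0,0.15,0,0,0,0.1,0,0,0,0,0,0,0,0,0,0,0,0,0,0])

```text
time: 3.8
ee_pos: [0.4423, 0.232, 0.0973]
eef_rot: [0.633, 0.774, -0.001, -0.001]
ft_force: [-2.3, 0.0, 6.8]
width: 0.0558
grip_force: 4.0
```

arm_command(moves=[0,0,0,0,0,0,0,0,0,0,0,0,0,0,0,-4,0,0,0,-6.5,0,0,0,-6.5,0,0,0,-6.5,0,0,0,-6.5,0,0,0,-6.5,0,0,0,-6.5,0,0,0,-4,0,0,0,0], fingers=30, squeeze=20)

```text
time: 4.8
ee_pos: [0.4414, 0.2315, 0.0973]
eef_rot: [0.27, 0.963, -0.001, -0.002]
ft_force: [-6.3, -2.9, 9.8]
width: 0.0555
grip_force: 20.0
```

```bash
python3 - <<'E'
from h import *
s=r.read_state();M=R.from_quat(s["eef_rot"]).as_matrix()
print(s["ee_pos"],"tool force",M.T@s["ft_force"],s["torque"],s["joint_positions"].round(2),np.degrees(np.arctan2(M[1,1],M[0,1])))
E
```

```text
[0.44144933 0.23151806 0.09726494] tool force [ 3.92962783 -5.80748541 -9.74542079] [-0.88534487  1.49072043  0.07873222] [-0.77  0.14  0.21  1.92 -0.03  1.08  0.48] 58.72809600359845
```

arm_command(moves=[0.05,-0.07,-0.05,-4,0,0,0,-6.5,0,0,0,-6.5,0,0,0,-6.5,0,0,0,-6.5,0,0,0,-6.5,0,0,0,-6.5,0,0,0,-5,0,0,0,0,0,0,0,0])

```text
time: 5.63
ee_pos: [0.4411, 0.2303, 0.0975]
eef_rot: [-0.143, 0.99, -0.001, -0.002]
ft_force: [-4.3, -6.1, 7.0]
width: 0.0552
grip_force: 20.0
```

```bash
python3 - <<'E'
from h import *
s=r.read_state();M=R.from_quat(s["eef_rot"]).as_matrix()
print(s["ee_pos"],"tool force",M.T@s["ft_force"],s["torque"],s["joint_positions"].round(2),np.degrees(np.arctan2(M[1,1],M[0,1])))
E
```

```text
[0.44109259 0.23028334 0.097493  ] tool force [ 5.8397336  -4.64166016 -6.93917341] [-1.28181692  0.89410115  0.13997395] [-0.72  0.14  0.15  1.92 -0.02  1.09  1.31] 106.45908154881509
```

arm_command(moves=[0.07,-0.05,-0.1,0,0,0,-0.2,0,0,0,-0.4,0,0,0,-0.4,0,0,0,0,0])

```text
time: 6.05
ee_pos: [0.442, 0.2308, 0.1095]
eef_rot: [-0.143, 0.99, -0.0, 0.0]
ft_force: [-0.6, -4.3, 0.3]
width: 0.0549
grip_force: 20.0
```

arm_command(moves=[0,0,-0.8,0,0,0,-1,0,0,0,-1.5,0,0,0,-1.5,0,0,0,-1.5,0,0,0,0,0])

```text
time: 6.55
ee_pos: [0.4434, 0.2328, 0.176]
eef_rot: [-0.143, 0.99, 0.002, 0.003]
ft_force: [0.8, 0.6, -0.3]
width: 0.0556
grip_force: 20.0
```

```bash
python3 - <<'E'
from h import *
im=r.camera("scene")
cv2.imwrite("pics/e.png",cv2.resize(im[130:330,190:410],(660,600),interpolation=cv2.INTER_CUBIC)[:,:,::-1])
s=r.read_state();M=R.from_quat(s["eef_rot"]).as_matrix()
print(s["ee_pos"],s["width"],s["ft_force"],"shift cm",100*M.T@(np.array([.587,.031,s["ee_pos"][2]])-s["ee_pos"]))
E
```

```text
[0.44278719 0.23240369 0.17415343] 0.05522999254155943 [ 1.40256271  0.00415988 -0.79355586] shift cm [-8.11828452e+00 -2.34030132e+01 -1.56214171e-02]
```

View pics/e.png

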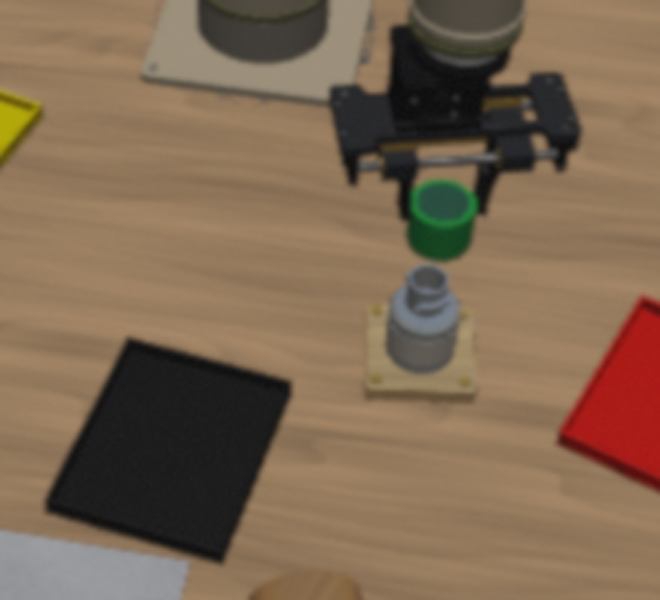

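The cap is off and held at crop (442,220), with the open neck below it at (428,275). Next I'll carry it over the tray.

arm_command(moves=[-0.4,-1,0,0,-0.7,-2.2,0,0,-0.8,-2.4,0,0,-0.8,-2.4,0,0,-0.8,-2.4,0,0,-0.8,-2.4,0,0,-0.8,-2.4,0,0,-0.8,-2.4,0,0,-0.8,-2.4,0,0,-0.8,-2.2,0,0,-0.6,-1.2,0,0,0,0,0,0])

```text
time: 7.6
ee_pos: [0.5866, 0.026, 0.1709]
eef_rot: [-0.141, 0.99, -0.001, -0.0]
ft_force: [0.3, 0.6, -1.4]
width: 0.0556
grip_force: 20.0
```

arm_command(moves=[0,0,1,0,0,0,2,0,0,0,2.5,0,0,0,2.5,0,0,0,2.5,0,0,0,1.5,0,0,0,1,0,0,0,0.5,0,0,0,0,0,0,0,0,0])

```text
time: 8.43
ee_pos: [0.586, 0.03, 0.0374]
eef_rot: [-0.143, 0.99, 0.0, 0.0]
ft_force: [-0.0, 0.2, -0.6]
width: 0.0556
grip_force: 20.0
```

```bash
python3 - <<'E'
from h import *
im=r.camera("scene")
cv2.imwrite("pics/f.png",cv2.resize(im[180:340,170:346],(660,600),interpolation=cv2.INTER_CUBIC)[:,:,::-1])
s=r.read_state()
print(s["time"],s["ee_pos"],s["width"],s["ft_force"],s["joint_positions"].round(2))
E
```

```text
8.4833 [0.58631835 0.02989916 0.03782162] 0.05569575785714992 [ 0.08746742 -0.59028996 -0.40301266] [-0.4   0.4   0.33  1.76 -0.15  1.01  1.85]
```

View pics/f.png

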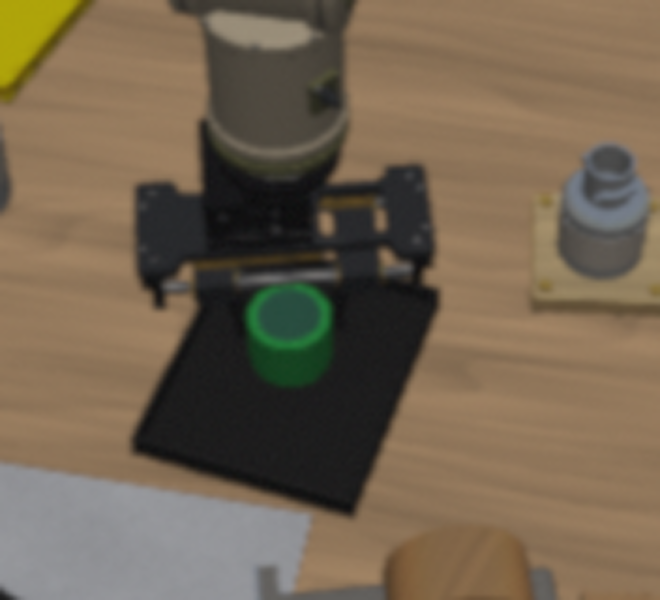

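The cap is over the tray's middle at crop (289,335), upright. Contact is expected at a TCP height of about 14 mm.

arm_command(moves=[0,0,0.8,0,0,0,0.6,0,0,0,0.4,0,0,0,0.2,0,0,0,0.15,0,0,0,0.1,0,0,0,0,0,0,0,0,0])

```text
time: 9.15
ee_pos: [0.5859, 0.0295, 0.0145]
eef_rot: [-0.143, 0.99, 0.0, 0.0]
ft_force: [0.8, -0.3, 0.6]
width: 0.0554
grip_force: 20.0
```

arm_command(moves=[0,0,0.1,0,0,0,0.05,0,0,0,0,0,0,0,0,0])

```text
time: 9.48
ee_pos: [0.586, 0.0296, 0.0143]
eef_rot: [-0.143, 0.99, 0.0, 0.0]
ft_force: [-5.9, 0.4, 15.1]
width: 0.0553
grip_force: 20.0
```

arm_command(moves=[0,0,-0.08,0,0,0,0,0,0,0,0,0])

```text
time: 9.73
ee_pos: [0.5861, 0.0296, 0.0144]
eef_rot: [-0.143, 0.99, 0.0, 0.001]
ft_force: [-2.9, -0.9, 7.1]
width: 0.055
grip_force: 20.0
```

arm_command(moves=[0,0,0,0,0,0,0,0,0,0,0,0,0,0,0,0,0,0,0,0,0,0,0,0,0,0,0,0,0,0,0,0], fingers=100)

```text
time: 10.4
ee_pos: [0.5856, 0.0295, 0.0136]
eef_rot: [-0.143, 0.99, 0.0, -0.0]
ft_force: [-0.1, 0.7, -0.2]
width: 0.0864
grip_force: 0.0
```

arm_command(moves=[0,0,-0.5,0,0,0,-1,0,0,0,-2,0,0,0,-2.5,0,0,0,-2.5,0,0,0,-2.5,0,0,0,-2.5,0,0,0,-1,0,0,0,0,0,0,0,0,0])

```text
time: 11.23
ee_pos: [0.5857, 0.0296, 0.1588]
eef_rot: [-0.143, 0.99, 0.0, 0.0]
ft_force: [0.6, 0.3, -0.3]
width: 0.087
grip_force: 0.0
```

```bash
python3 - <<'E'
from h import *
im=r.camera("scene")
cv2.imwrite("pics/g.png",cv2.resize(im[130:340,110:390],(800,600),interpolation=cv2.INTER_CUBIC)[:,:,::-1])
s=r.read_state()
print(s["time"],s["ee_pos"],s["width"],s["ft_force"],s["joint_vel"].round(2))
E
```

```text
11.2833 [0.58513174 0.02957942 0.15776203] 0.08713236513190259 [-0.31411765  0.02797521  0.0950548 ] [-0.    0.01 -0.    0.01 -0.    0.    0.  ]
```

View pics/g.png

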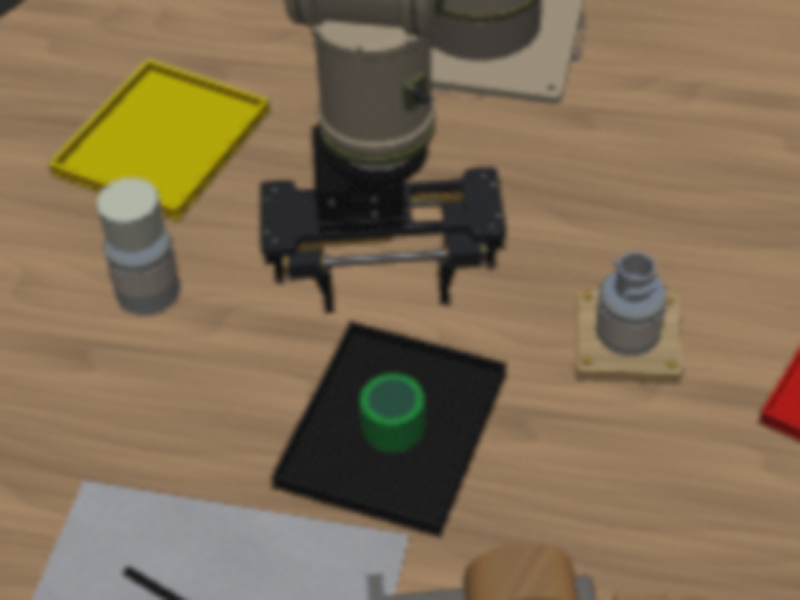

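The cap stands upright mid-tray at (393,412), the gripper is clear, and the white canister at (140,245) has not moved.

```bash
python3 -c "from bench import r; print(r.close_job())"
```

```text
the job is handed in; nothing more can be done
None
```

The green cap is unscrewed, lifted off and standing upright on the black tray's floor, the white-capped canister is untouched, and I handed the job in at about 11 s; no verdict came back.

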